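# Sort the glue sticks by colour

### The arm

A 7-joint arm with a two-finger parallel gripper is mounted at the origin on a cart in front of the work surface, level with it; the furniture and walls round the work are solid. World frame = base frame: x ahead of the robot, y to its left, z up, the work surface at z = 0. Lengths are in m, angles in rad, forces in N, time in s.
With the tool pointing down it reaches from about 0.4 to 0.85 m from the base axis. Payload 10.4 kg.
Tool frame: the origin (TCP) lies on the centre line of the jaws, within the pads' length; the fingertips stand 22 mm ahead of it and the grasp point (between the pads) lies 3 mm ahead of it; z points along the fingers, y is the line along which they close (so a half turn about z gives the same grasp; the last joint's range is limited). The gripper opens to 87 mm and grips with 3 to 60 N. Pads are 19 mm wide; open, the fingers measure 117 mm over their backs; the gripper's body (75 mm by 190 mm) begins 51 mm behind the grasp point.
Start: joints at [1.13, 0.332, -0.065, 1.46, 0.022, 1.35, -0.088], TCP at [0.254, -0.571, 0.245] pointing down, gripper open.
Joint ranges: [-2.6, 2.6], [-0.5, 2.12], [-1.47, 1.34], [0.16, 2.42], [-1.27, 4.41], [0.06, 2.06], [-2.6, 2.6]. Speed limits (rad/s): [2.22, 2.22, 2.79, 2.79, 3.14, 3.14, 3.14].

### API

Orientations are given as a unit quaternion [x, y, z, w].
In Python, from bench import r, imaging gives the robot as it stands (r), with the cameras (imaging).
- The arm moves only by the tool tcp_steps, called after "Emit:" as name(argument=value, ...) on one line, values as JSON. Schema: {"type":"object","properties":{"rows":{"type":"array","items":{"type":"array","items":{"type":"array","items":{"type":"number"},"minItems":5,"maxItems":5},"minItems":1,"maxItems":12},"minItems":1,"maxItems":1},"grip_n":{"type":"number"},"only":{"type":"string"},"quiet":{"type":"boolean"},"lines":{"type":"string"}},"required":["rows"],"additionalProperties":false}. rows is a list that holds a single list of rows (three levels of brackets), with 1 to 12 rows, each of 5 numbers: dx, dy, dz in fractions of the full range, 1 being 0.6 m, then a turn about the tool's z in normalised numbers (1 is pi rad), then the finger opening in m; each row is the pose to reach, as a shift and turn from the pose commanded when the call began, along the tool's axes at that moment; what a row does not reach only later rows make up. A row lasts 1/10 s, in which the tool goes at most 0.05 m and 0.15 rad, less where a joint would pass 70% of its speed; a pose out of reach is approached as far as the arm can. The fingers move at their own pace and stop on an object; grip_n is the grip in N (left out, the last holds). Time passes only in rows, so rows that do not move let the fingers close. The tool returns the time, the measured TCP pose, the force, the opening and the grip force at its end. only (a regular expression) keeps the lines of the reply that match it, lines (a string "A,B") keeps lines A to B, and quiet returns only ok. A shift or turn number past 1, either way, is cut back to 1. Input that does not fit is refused with a message, and nothing moves.
- r.read_state(): the state, without advancing time (a new reading comes with each control period).
- imaging.camera(name): name is "scene" or "side" or "wrist"; returns a dict with "img" (400x640x3 uint8, red, green, blue), "fx", "fy", "cx", "cy" (pixels), "pose" (4x4, takes a point from camera to world coordinates). Camera axes: x right, y down, z forward; pixel columns grow to the right and rows downward; lengths in m; the calibration is good to about 2 mm. A picture is of the moment at which its call begins. There is no depth.
- r.close_job(): hands the job in; it is judged then, once.
The state is a dict: "time": time; "joint_positions": joint angles; "joint_vel": joint speeds; "joint_torque": joint torques, N m; "ee_pos": TCP position; "eef_rot": TCP orientation; "ft_force": force on the tool from outside, world axes, zero at the start; "torque": the same for the moment, N m; "width": finger opening in m; "grip_force": force on a finger pad.
Only numpy, scipy, OpenCV 4.12 (cv2) and the standard library are available. Lean on these libraries where they do the work, as an engineer would, in place of code of your own. Each camera call takes 0.05 s, during which the arm holds its last target. There are 200 camera calls.

### The job

Tidy the glue sticks by colour. The small yellow sorting tray was left upside down to dry: turn it the right way up so that it stands on its base, and put the yellow glue stick in it; the red glue stick goes in the open pot with the red band. Leave the tray and the pot standing on the table, and do not disturb the black cap, the blue-capped paint tube or the eraser lying near.

Things in the scene. Friction and masses are not known exactly. Their poses are not given: they have to be found in the camera images.
- tray: open-topped yellow plastic tray, outside 62 (x) x 106 (y) x 56 mm high (z), straight sides, walls and base 3 mm, stiff, about 0.12 kg, loose. Origin: centre of the underside of its base; z from base to mouth. It starts mouth down (z down, origin 56 mm above the table). Grip across the 62 mm width; it also stands stably on a 62 x 56 mm end (then 106 mm tall)
- tray_floor (a point): centre of the tray's inner floor, 3 mm from the origin towards the mouth
- pot_red: open round white plastic pot with a red band round its foot, 112 mm across the rim, about 90 mm across inside at the bottom and 105 mm at the rim, 79 mm high, about 0.25 kg, standing upright, loose. Origin at the centre of its underside, z up
- glue_red: glue stick lying flat, 26 mm thick, 92 mm long (grip it across, about 22 to 26 mm), about 30 g, red cap and red label band on a white barrel; it does not roll. Origin on its underside, mid-length, when lying; y along its length, z up
- glue_yellow: glue stick lying flat, 26 mm thick, 92 mm long (grip it across, about 22 to 26 mm), about 30 g, yellow cap and yellow label band on a white barrel; it does not roll. Origin on its underside, mid-length, when lying; y along its length, z up
- glue_red_mid (a point): middle of that glue stick (13 mm above its origin when lying)
- glue_yellow_mid (a point): middle of that glue stick (13 mm above its origin when lying)
- black_cap: black plastic spray-can cap, 54 mm across, 50 mm high, mouth down; a bystander. Origin at the centre of its underside
- tube_blue: white paint tube with a blue cap, 38 x 112 x 25 mm, lying; a bystander. Origin at the centre of its underside, y along it
- eraser: blue and white eraser, 21 x 45 x 13 mm, lying; a bystander. Origin at the centre of its underside, y along it

How it is judged:
On the way:
1. the tray stands on its base on the table, mouth up (angle between tray's own z axis and vertical below 0.1 rad and height (world z) of tray between -0.005 and 0.008 m), for 0.2 s.
At the end, for the whole second after the job is handed in: The tray stands on its base (tilt < 0.1 rad, base within 8 mm of the table) with the middle of the yellow stick inside it, below its rim; the pot stands upright (tilt < 0.1 rad) with the middle of the red stick inside, below its rim, within 50 mm of its axis; all released and at rest (all of step 1 and angle between pot_red's own z axis and vertical below 0.1 rad and height (world z) of pot_red below 0.008 m and x of glue_yellow_mid in the frame of tray between -0.031 and 0.031 m and y of glue_yellow_mid in the frame of tray between -0.053 and 0.053 m and z of glue_yellow_mid in the frame of tray between 0.003 and 0.056 m and horizontal distance between glue_red_mid and pot_red below 0.05 m and z of glue_red_mid in the frame of pot_red below 0.079 m and linear speed of each of glue_red, glue_yellow, tray, pot_red below 0.02 m/s); the robot touches nothing.
It fails at once if the black cap is moved more than 30 mm (distance of black_cap from where it was at the start of the episode above 0.03 m).
It fails at once if the blue-capped paint tube is moved more than 30 mm (distance of tube_blue from where it was at the start of the episode above 0.03 m).
It fails at once if the eraser is moved more than 30 mm (distance of eraser from where it was at the start of the episode above 0.03 m).
It fails at once if the pot is tipped by more than 0.6 rad (angle between pot_red's own z axis and vertical above 0.6 rad).
It also fails if it takes over 72 s, if anything falls off the work surface, if the arm or the gripper's body presses on something with over 40 N, if the wrist force passes 120 N, or if a joint passes its speed limit or range.

## Working session

There is one attempt and no reset: what is moved stays moved. The work goes in short steps, Python scripts to look and compute and a tool call to move; the robot and the scene stay as the last step left them, time stands still between calls to the robot, and variables do not carry over. Pictures are saved under pics/ and viewed, at most 10 in all, crops included, and the job is handed in when it is done.

```bash
ls; mkdir -p pics
```

Run:
```python
from bench import r, imaging
import cv2,numpy as np
for n in ["scene","side"]:
    c=imaging.camera(n); cv2.imwrite(f"pics/{n}0.png",c["img"][:,:,::-1]); print(n,c["fx"],c["cx"],c["cy"],np.round(c["pose"],3).tolist())
print(r.read_state())
```

```text
bench.py
pics
scene 409.834392484714 320.0887417641972 201.33057031833482 [[-0.859, -0.279, 0.43, 0.152], [-0.512, 0.433, -0.742, 0.848], [0.021, -0.857, -0.515, 0.597], [0.0, 0.0, 0.0, 1.0]]
side 405.3550169575689 325.78640070625784 199.69884904019494 [[-0.961, -0.147, 0.233, 0.343], [-0.275, 0.572, -0.773, 0.986], [-0.019, -0.807, -0.59, 0.771], [0.0, 0.0, 0.0, 1.0]]
{'time': 0.1, 'joint_positions': array([ 1.13044219,  0.33282978, -0.06471018,  1.46087071,  0.02161177,
        1.34989688, -0.08850926]), 'joint_vel': array([-4.44311807e-05, -4.19183645e-04, -1.86078766e-03, -7.83538411e-04,
        7.75706802e-04, -2.24143437e-03,  6.92519707e-05]), 'joint_torque': array([ 1.47771480e-03, -6.24542642e+01,  2.46884505e-02, -3.90723968e+01,
       -6.15608320e-02,  3.64191458e-02,  5.31504645e-05]), 'ee_pos': array([ 0.25343599, -0.57095504,  0.24381394]), 'eef_rot': array([ 9.78261847e-01,  2.07372445e-01, -1.68422784e-04, -6.32324382e-04]), 'ft_force': array([-0.23283891, -0.05031332,  0.68582298]), 'torque': array([0.03885965, 0.02248337, 0.03341249]), 'grip_force': 0.0, 'width': 0.08700374615498865}
```

View pics/scene0.png

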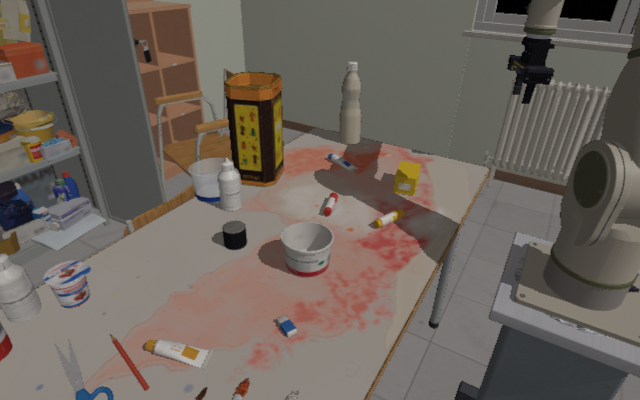

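View pics/side0.png

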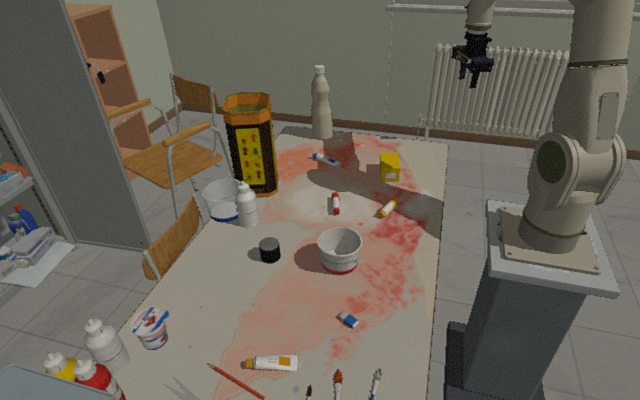

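The scene view shows the inverted tray at (407,178), yellow stick (386,219), red stick (331,205), pot (307,250), cap (234,235), tube (340,161) and eraser (287,326). In the side view these are at (390,167), (387,209), (336,203), (340,250), (270,250), (325,159) and (348,320).

Create h.py:
```python
from bench import r, imaging
import cv2,numpy as np
from scipy.spatial.transform import Rotation as R
def ray(c,u,v):
    d=np.array([(u-c["cx"])/c["fx"],(v-c["cy"])/c["fy"],1]); T=np.array(c["pose"]); return T[:3,3],T[:3,:3]@d
def plane(c,u,v,z):
    o,d=ray(c,u,v); return o+d*(z-o[2])/d[2]
def tri(obs):
    A=np.zeros((3,3));b=np.zeros(3);L=[]
    for c,u,v in obs:
        o,d=ray(c,u,v);d=d/np.linalg.norm(d);P=np.eye(3)-np.outer(d,d);A+=P;b+=P@o;L.append((o,P))
    x=np.linalg.solve(A,b); return x,max(np.linalg.norm(P@(x-o)) for o,P in L)
def blobs(img,lo,hi,box=None,amin=20):
    m=cv2.inRange(cv2.cvtColor(img,cv2.COLOR_RGB2HSV),lo,hi)
    if box: k=np.zeros_like(m);x0,y0,x1,y1=box;k[y0:y1,x0:x1]=255;m&=k
    cs,_=cv2.findContours(m,cv2.RETR_EXTERNAL,cv2.CHAIN_APPROX_NONE)
    return m,sorted([c for c in cs if cv2.contourArea(c)>=amin],key=cv2.contourArea,reverse=True)
```

Run:
```python
from h import *
sc=imaging.camera("scene");sd=imaging.camera("side")
pts={"tray":((407,178),(390,167)),"gy":((386,219),(387,209)),"gr":((331,205),(336,203)),"pot":((307,250),(340,250)),"tube":((340,161),(325,159)),"cap":((234,235),(270,250)),"eraser":((287,326),(348,320))}
for k,(a,b) in pts.items(): x,e=tri([(sc,*a),(sd,*b)]); print(k,x.round(3),round(e,4), plane(sc,*a,.02).round(3))
a=cv2.resize(sc["img"][140:290,220:440],None,fx=2.7,fy=2.7,interpolation=cv2.INTER_CUBIC)
cv2.imwrite("pics/crop1.png",a[:,:,::-1])
```

```text
tray [ 0.472 -0.212  0.038] 0.0001 [ 0.482 -0.246  0.02 ]
gy [0.447 0.001 0.019] 0.0005 [0.447 0.    0.02 ]
gr [0.607 0.001 0.01 ] 0.0013 [0.599 0.017 0.02 ]
pot [0.534 0.24  0.043] 0.0023 [0.549 0.218 0.02 ]
tube [ 0.713 -0.243  0.018] 0.0005 [ 0.711 -0.239  0.02 ]
cap [0.716 0.272 0.031] 0.0006 [0.727 0.262 0.02 ]
eraser [0.47  0.413 0.001] 0.0005 [0.46  0.426 0.02 ]
```

View pics/crop1.png

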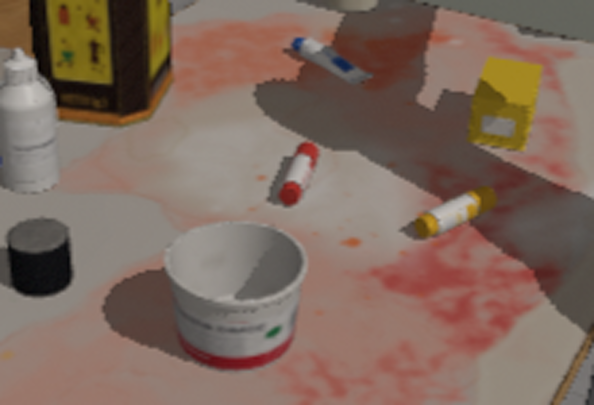

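The manual's scale: shifts go in shares of 0.6 m and turns go in shares of pi rad. Converting my numbers, 0.28 m / 0.6 = 0.4667, -0.18 m / 0.6 = -0.3.

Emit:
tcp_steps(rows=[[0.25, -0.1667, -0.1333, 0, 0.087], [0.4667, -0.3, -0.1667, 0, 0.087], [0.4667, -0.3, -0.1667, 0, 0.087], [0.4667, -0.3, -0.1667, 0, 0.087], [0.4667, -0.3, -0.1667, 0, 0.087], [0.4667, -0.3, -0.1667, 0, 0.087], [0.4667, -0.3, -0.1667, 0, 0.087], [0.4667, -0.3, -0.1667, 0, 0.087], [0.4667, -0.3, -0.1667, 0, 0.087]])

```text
refused: rows: the value is too long (schema: maxItems 1). Nothing was moved.
```

I used the wrong layout. The manual says a list holding one list of rows, three levels of brackets; once more.

Emit:
tcp_steps(rows=[[[0.25, -0.1667, -0.1333, 0, 0.087], [0.4667, -0.3, -0.1667, 0, 0.087], [0.4667, -0.3, -0.1667, 0, 0.087], [0.4667, -0.3, -0.1667, 0, 0.087], [0.4667, -0.3, -0.1667, 0, 0.087], [0.4667, -0.3, -0.1667, 0, 0.087], [0.4667, -0.3, -0.1667, 0, 0.087], [0.4667, -0.3, -0.1667, 0, 0.087], [0.4667, -0.3, -0.1667, 0, 0.087]]])

```text
time: 1.1
ee_pos: [0.4369, -0.2924, 0.3447]
eef_rot: [0.978, 0.209, 0.0, 0.0]
ft_force: [0.4, -0.7, -0.5]
width: 0.0871
grip_force: 0.0
```

Run:
```python
from h import *
w=imaging.camera("wrist");cv2.imwrite("pics/w1.png",w["img"][:,:,::-1]);print(w["fx"],np.round(w["pose"],3).tolist())
s=r.read_state();print(s["ee_pos"],R.from_quat(s["eef_rot"]).as_matrix().round(3).tolist())
```

```text
281.8586512320212 [[0.409, -0.885, -0.222, 0.498], [-0.913, -0.396, -0.1, -0.265], [0.001, 0.244, -0.97, 0.485], [0.0, 0.0, 0.0, 1.0]]
[ 0.43599316 -0.2937372   0.34423958] [[0.914, 0.405, -0.001], [0.405, -0.914, -0.0], [-0.001, 0.0, -1.0]]
```

View pics/w1.png

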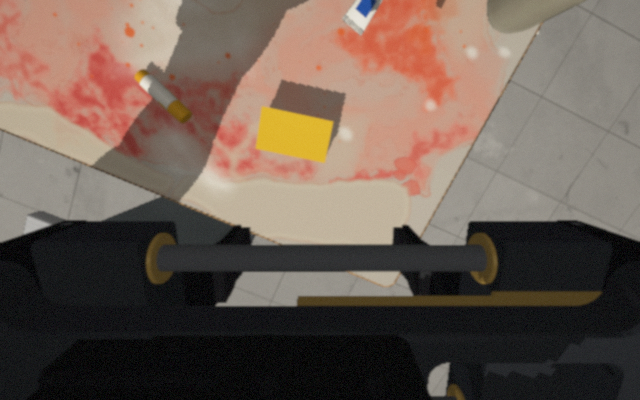

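The wrist view shows the tray's base as a yellow rectangle with corners near (264,107), (333,122), (326,163) and (257,147). The yellow stick runs from (140,75) to (187,117), and the table corner is near (390,285).

Create m.py:
```python
from h import *
def tray(w,box=(0,0,640,215)):
    m,cs=blobs(w["img"],(20,130,110),(35,255,255),box,100)
    out=[]
    for c in cs[:5]:
        q=cv2.boxPoints(cv2.minAreaRect(c)); out.append((cv2.contourArea(c),q))
    return out
```

Run:
```python
from m import *
w=imaging.camera("wrist");sc=imaging.camera("scene");sd=imaging.camera("side")
for a,q in tray(w): 
    print(a,q.round(0).tolist())
a,q=tray(w)[0]
P=np.array([plane(w,*p,.056) for p in q]);print(P.round(4),P.mean(0)); 
for i in range(2):
    d=P[i+1]-P[i];print(np.linalg.norm(d),np.degrees(np.arctan2(d[1],d[0])))
print("table corner",plane(w,390,285,0),plane(w,0,130,0),plane(w,540,30,0))
# height: triangulate top corners between wrist & scene
for n,c in (("scene",sc),("side",sd)):
    m,cs=blobs(c["img"],(20,100,60),(35,255,255),(370,140,430,230),20)
    for k in cs: print(n,cv2.contourArea(k),cv2.approxPolyDP(k,2.5,True).reshape(-1,2).tolist(), np.mean(k.reshape(-1,2),0))
```

```text
3003.0 [[252.0, 147.0], [261.0, 104.0], [333.0, 119.0], [324.0, 162.0]]
132.5 [[166.0, 109.0], [173.0, 100.0], [187.0, 110.0], [180.0, 120.0]]
[[ 0.4334 -0.1824  0.056 ]
 [ 0.4955 -0.1723  0.056 ]
 [ 0.5196 -0.2757  0.056 ]
 [ 0.4576 -0.2897  0.056 ]] [ 0.47648702 -0.23004856  0.056     ]
0.06290565666019184 9.229026855381107
0.10612923077080115 -76.87861575208383
table corner [ 0.28834071 -0.50377672  0.        ] [2.80455812e-01 2.22631012e-01 5.55111512e-17] [ 7.70692537e-01 -5.13206320e-01  5.55111512e-17]
scene 675.0 [[401, 161], [393, 191], [413, 195], [420, 164]] [406.62 178.01]
scene 43.5 [[401, 210], [394, 211], [397, 214], [394, 219], [402, 215]] [397.21212121 214.18181818]
scene 39.0 [[379, 219], [374, 221], [375, 226], [381, 225]] [377.5        222.95454545]
side 530.5 [[380, 152], [381, 181], [398, 181], [397, 153]] [389.03296703 166.67032967]
side 30.5 [[396, 198], [390, 201], [394, 203], [392, 208], [398, 201]] [393.96 202.32]
side 26.5 [[378, 214], [381, 217], [385, 215], [383, 211]] [381.76470588 213.70588235]
```

To row units: 0.1 m / 0.6 = 0.1667, 0.07 m / 0.6 = 0.1167, -1.367 rad / 3.1416 = -0.4351.

Emit:
tcp_steps(rows=[[[0.05, -0.05, 0, -0.0477, 0.087], [0.1167, -0.1233, 0.05, -0.0955, 0.087], [0.1167, -0.1233, 0.1, -0.1432, 0.087], [0.1167, -0.1233, 0.15, -0.191, 0.087], [0.1167, -0.1233, 0.1667, -0.2387, 0.087], [0.1167, -0.1233, 0.1667, -0.2865, 0.087], [0.1167, -0.1233, 0.1667, -0.3342, 0.087], [0.1167, -0.1233, 0.1667, -0.382, 0.087], [0.1167, -0.1233, 0.1667, -0.4351, 0.087], [0.1167, -0.1233, 0.1667, -0.4351, 0.087], [0.1167, -0.1233, 0.1667, -0.4351, 0.087], [0.1167, -0.1233, 0.1667, -0.4351, 0.087]]])

```text
time: 2.5
ee_pos: [0.4703, -0.1975, 0.2444]
eef_rot: [0.629, 0.777, -0.0, -0.0]
ft_force: [0.7, 0.2, 0.5]
width: 0.0868
grip_force: 0.0
```

Run:
```python
from m import *
w=imaging.camera("wrist");sc=imaging.camera("scene")
cv2.imwrite("pics/w2.png",w["img"][:,:,::-1])
for a,q in tray(w,(0,0,640,400))[:2]:
    P=np.array([plane(w,*p,.056) for p in q]);print(a,q.round(0).tolist(),P.round(4).tolist(),P.mean(0).round(4))
    for i in range(2):
        d=P[i+1]-P[i];print(np.linalg.norm(d),np.degrees(np.arctan2(d[1],d[0])))
s=r.read_state();print(s["joint_positions"].round(2),s["ee_pos"],R.from_quat(s["eef_rot"]).as_matrix().round(3).tolist())
print("bottle",plane(sc,350,143,0))
```

```text
3747.5 [[294.0, 244.0], [294.0, 166.0], [346.0, 166.0], [346.0, 244.0]] [[0.4524, -0.2741, 0.056], [0.4343, -0.1783, 0.056], [0.4936, -0.1656, 0.056], [0.516, -0.2605, 0.056]] [ 0.4741 -0.2196  0.056 ]
0.09749118506637063 100.72146214364524
0.06062905236244623 12.074773583620022
275.0 [[303.0, 58.0], [315.0, 38.0], [330.0, 46.0], [318.0, 66.0]] [[0.4226, -0.0631, 0.056], [0.4313, -0.0415, 0.056], [0.4475, -0.0463, 0.056], [0.4391, -0.0681, 0.056]] [ 0.4351 -0.0547  0.056 ]
0.02329132050128369 68.17607074176469
0.016919372887729593 -16.364561357906023
[ 0.73  0.11 -0.45  1.74  0.05  1.31  0.48] [ 0.4703561  -0.19727312  0.24452221] [[-0.21, 0.978, -0.0], [0.978, 0.21, -0.0], [-0.0, -0.0, -1.0]]
bottle [ 0.77297955 -0.43441859  0.        ]
```

Run:
```python
from h import *
w=imaging.camera("wrist")
v=dict(w); v["pose"]=[[0.409,-0.885,-0.222,0.498],[-0.913,-0.396,-0.1,-0.265],[0.001,0.244,-0.97,0.485],[0,0,0,1]]
for a,b in (((252,147),(294,166)),((261,104),(346,166))): x,e=tri([(v,*a),(w,*b)]);print(x.round(4),round(e,4))
```

```text
[ 0.4336 -0.1791  0.0502] 0.0003
[ 0.4961 -0.1669  0.0387] 0.0006
```

To row units: 0.213 m / 0.6 = 0.355, 0.05 m / 0.6 = 0.0833.

Emit:
tcp_steps(rows=[[[0.0083, 0, 0.0833, 0, 0.087], [0.0083, 0, 0.1667, 0, 0.087], [0.0083, 0, 0.25, 0, 0.087], [0.0083, 0, 0.3167, 0, 0.087], [0.0083, 0, 0.355, 0, 0.087], [0.0083, 0, 0.355, 0, 0.087], [0.0083, 0, 0.355, 0, 0.087], [0.0083, 0, 0.355, 0, 0.05], [0.0083, 0, 0.355, 0, 0.05], [0.0083, 0, 0.355, 0, 0.05], [0.0083, 0, 0.355, 0, 0.05], [0.0083, 0, 0.355, 0, 0.05]]], grip_n=4)

```text
time: 3.85
ee_pos: [0.4696, -0.1924, 0.0321]
eef_rot: [0.628, 0.778, -0.0, 0.0]
ft_force: [-2.4, 0.7, 5.7]
width: 0.0618
grip_force: 4.0
```

To row units: -0.091 m / 0.6 = -0.1517, -0.079 m / 0.6 = -0.1317.

Emit:
tcp_steps(rows=[[[-0.0083, 0, -0.0167, 0, 0.05], [-0.0167, 0, -0.035, 0, 0.05], [-0.0283, 0, -0.05, 0, 0.05], [-0.0417, 0, -0.065, 0, 0.05], [-0.0583, 0, -0.0767, 0, 0.05], [-0.075, 0, -0.0867, 0, 0.05], [-0.0933, 0, -0.095, 0, 0.05], [-0.1117, 0, -0.1, 0, 0.05], [-0.1317, 0, -0.1033, 0, 0.05], [-0.1517, 0, -0.1033, 0, 0.05], [-0.1517, 0, -0.1033, 0, 0.05]]])

```text
time: 4.95
ee_pos: [0.4886, -0.2832, 0.0932]
eef_rot: [0.628, 0.778, -0.0, 0.0]
ft_force: [-0.1, -0.7, -1.3]
width: 0.062
grip_force: 4.0
```

Run:
```python
from h import *
c=imaging.camera("scene");a=cv2.resize(c["img"][90:240,340:500],None,fx=3,fy=3)
b=imaging.camera("side");b=cv2.resize(b["img"][90:240,330:460],None,fx=3,fy=3)
cv2.imwrite("pics/f1.png",np.hstack([a,b])[:,:780,::-1])
```

```text
(no output)
```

View pics/f1.png

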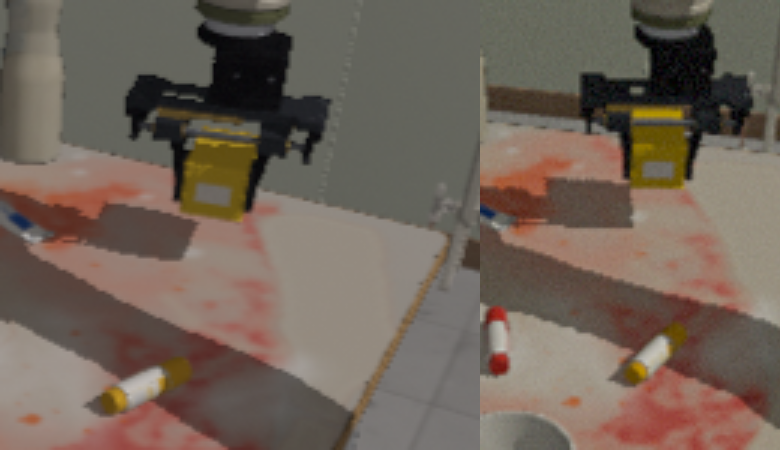

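The views show the tray still level in the gripper, lifted without turning (end label at (210,195) in the crop). I'll relax the grip so that it swings.

To row units: -0.03 m / 0.6 = -0.05.

Emit:
tcp_steps(rows=[[[0, 0, -0.05, 0, 0.05], [0, 0, -0.05, 0, 0.05], [0, 0, -0.05, 0, 0.05], [0, 0, -0.05, 0, 0.05], [0, 0, -0.05, 0, 0.05]]], grip_n=3)

```text
time: 5.55
ee_pos: [0.4882, -0.2807, 0.1227]
eef_rot: [0.627, 0.779, -0.0, -0.001]
ft_force: [0.2, -0.1, -0.3]
width: 0.0622
grip_force: 3.0
```

Create tr.py:
```python
from m import *
import sys
for n,box in (("scene",(330,90,470,230)),("side",(330,90,460,230))):
    c=imaging.camera(n); m,cs=blobs(c["img"],(20,100,50),(35,255,255),box,60)
    for k in cs[:2]: print(n,cv2.contourArea(k),cv2.approxPolyDP(k,2.5,True).reshape(-1,2).tolist())
print(r.read_state()["torque"].round(3),r.read_state()["ft_force"].round(2))
```

```bash
python3 tr.py
```

```text
scene 424.0 [[403, 134], [401, 151], [420, 155], [424, 134]]
side 355.0 [[380, 125], [381, 145], [398, 145], [397, 125]]
[ 0.059 -0.088  0.021] [-0.01  0.01 -0.96]
```

To row units: 0.11 m / 0.6 = 0.1833, 0.091 m / 0.6 = 0.1517.

Emit:
tcp_steps(rows=[[[0.0667, 0, 0, 0, 0.05], [0.1333, 0, 0.05, 0, 0.05], [0.1833, 0, 0.1, 0, 0.05], [0.1833, 0, 0.1333, 0, 0.05], [0.1833, 0, 0.1517, 0, 0.05], [0.1833, 0, 0.1517, 0, 0.05], [0.1833, 0, 0.1517, 0, 0.05], [0.1833, 0, 0.1517, 0, 0.08], [0.1833, 0, 0.1517, 0, 0.08], [0.1833, 0, 0.1517, 0, 0.08]]], grip_n=3)

```text
time: 6.65
ee_pos: [0.4658, -0.1741, 0.0331]
eef_rot: [0.628, 0.778, 0.0, 0.001]
ft_force: [-0.0, -0.7, -0.2]
width: 0.0764
grip_force: 0.0
```

Emit:
tcp_steps(rows=[[[0, 0, -0.0333, 0, 0.08], [0.0217, 0, -0.0667, 0, 0.08], [0.0217, 0, -0.0667, 0, 0.08], [0.0217, 0, -0.0667, 0, 0.08], [0.0217, 0, -0.0667, 0, 0.05], [0.0217, 0, -0.0667, 0, 0.05], [0.0217, 0, -0.0667, 0, 0.05], [0.0217, 0, -0.0667, 0, 0.05]]], grip_n=3)

```text
time: 7.45
ee_pos: [0.4624, -0.161, 0.0721]
eef_rot: [0.628, 0.779, -0.0, -0.0]
ft_force: [-0.6, -0.7, -1.4]
width: 0.0618
grip_force: 3.0
```

Emit:
tcp_steps(rows=[[[0, 0, -0.0333, 0, 0.05], [0, 0, -0.1, 0, 0.05], [0, 0, -0.1667, 0, 0.05], [0, 0, -0.1667, 0, 0.05], [0, 0, -0.1667, 0, 0.05], [0, 0, -0.1667, 0, 0.05], [0, 0, -0.1667, 0, 0.05]]], grip_n=3)

```text
time: 8.15
ee_pos: [0.4618, -0.1608, 0.1712]
eef_rot: [0.628, 0.779, -0.0, -0.001]
ft_force: [0.1, -1.0, -1.6]
width: 0.0614
grip_force: 3.0
```

```bash
python3 tr.py
```

```text
scene 849.0 [[397, 147], [393, 184], [413, 187], [419, 150]]
side 587.5 [[401, 144], [383, 145], [381, 175], [399, 175], [403, 160]]
[ 0.028 -0.114  0.018] [ 0.51 -0.02 -1.61]
```

Create snap.py:
```python
from h import *
import sys
n,x0,y0,x1,y1=sys.argv[1],*map(int,sys.argv[2:6])
a=imaging.camera("scene")["img"][y0:y1,x0:x1];b=imaging.camera("side")["img"][y0:y1,x0:x1]
f=min(390/(x1-x0),590/(y1-y0))
cv2.imwrite(f"pics/{n}.png",np.hstack([cv2.resize(i,None,fx=f,fy=f) for i in(a,b)])[:,:,::-1]);print(f)
```

```bash
python3 snap.py f2 350 70 460 240
```

```text
3.4705882352941178
```

View pics/f2.png

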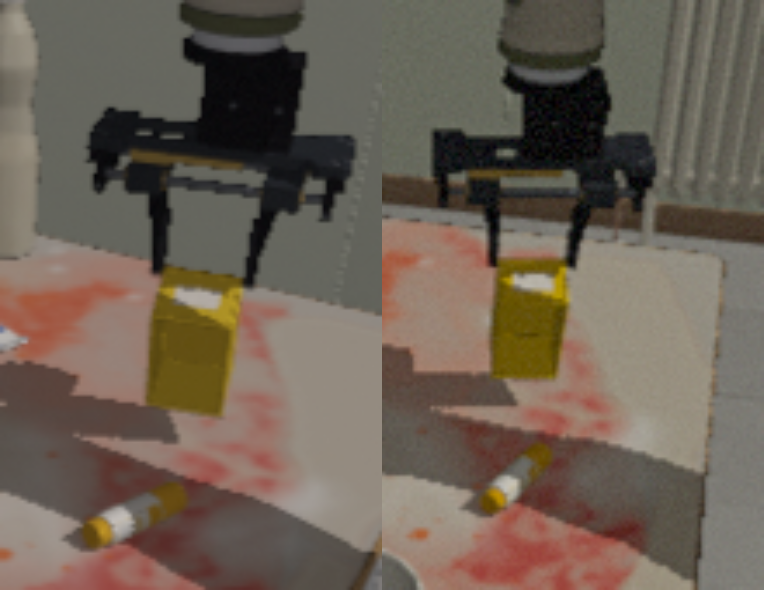

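The views show the tray hanging by its base edge near vertical, labelled end on top and mouth facing the camera (+y). I'll set it down on its end, following the pivot.

To row units: 0.054 m / 0.6 = 0.09, 0.035 m / 0.6 = 0.0583.

Emit:
tcp_steps(rows=[[[0, 0, 0.0333, 0, 0.05], [0, 0, 0.0583, 0, 0.05], [-0.01, 0, 0.0683, 0, 0.05], [-0.0233, 0, 0.075, 0, 0.05], [-0.0367, 0, 0.08, 0, 0.05], [-0.05, 0, 0.085, 0, 0.05], [-0.06, 0, 0.0883, 0, 0.05], [-0.06, 0, 0.09, 0, 0.05], [-0.06, 0, 0.09, 0, 0.05], [-0.06, 0, 0.09, 0, 0.05]]], grip_n=3)

```text
time: 9.35
ee_pos: [0.4703, -0.1958, 0.1187]
eef_rot: [0.627, 0.779, 0.0, 0.0]
ft_force: [-1.1, -0.6, 2.0]
width: 0.0622
grip_force: 3.0
```

```bash
python3 tr.py
```

```text
scene 907.5 [[397, 157], [390, 197], [410, 200], [418, 160]]
side 665.5 [[382, 152], [380, 186], [398, 187], [400, 152]]
[-0.051 -0.021 -0.032] [-1.19 -0.17  2.77]
```

```bash
python3 snap.py f3 350 70 460 240
```

```text
3.4705882352941178
```

View pics/f3.png

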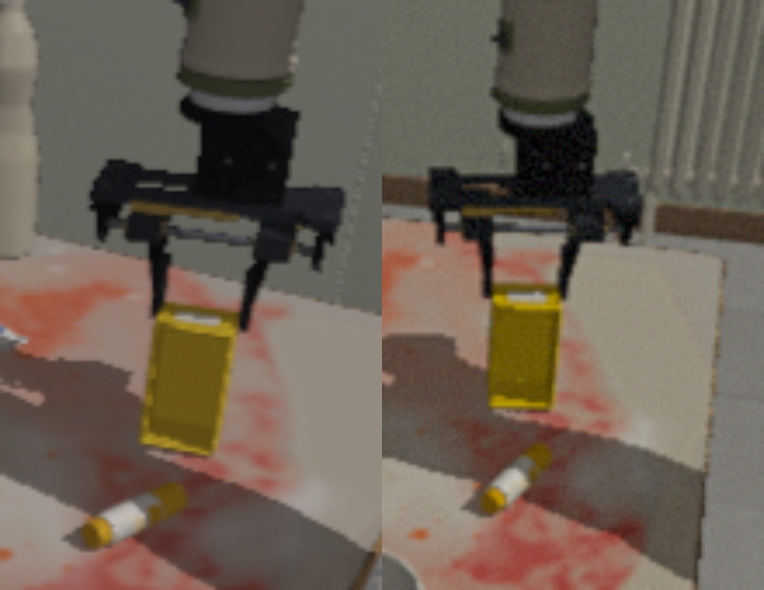

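The tray stands on its end, mouth toward the camera, foot at about (180,450) in the crop. I'll regrip mid-width at the top and roll it onto its base.

To row units: 0.022 m / 0.6 = 0.0367, 0.01 m / 0.6 = 0.0167.

Emit:
tcp_steps(rows=[[[0, 0, 0, 0, 0.08], [0, 0, 0, 0, 0.08], [0.0167, 0, 0, 0, 0.08], [0.0367, 0, 0, 0, 0.08], [0.0367, 0, 0, 0, 0.08], [0.0367, 0, 0, 0, 0.05], [0.0367, 0, 0, 0, 0.05], [0.0367, 0, 0, 0, 0.05], [0.0367, 0, 0, 0, 0.05]]], grip_n=3)

```text
time: 10.45
ee_pos: [0.4656, -0.1749, 0.1186]
eef_rot: [0.628, 0.778, -0.0, 0.0]
ft_force: [0.1, -1.2, 0.7]
width: 0.0617
grip_force: 3.0
```

Emit:
tcp_steps(rows=[[[-0.0167, 0, -0.0033, 0, 0.05], [-0.0317, 0, -0.0067, 0, 0.05], [-0.0617, 0, -0.0067, 0, 0.05], [-0.09, 0, 0, 0, 0.05], [-0.1183, 0, 0.01, 0, 0.05], [-0.1433, 0, 0.0233, 0, 0.05], [-0.1667, 0, 0.0433, 0, 0.05], [-0.185, 0, 0.0667, 0, 0.05], [-0.2, 0, 0.0917, 0, 0.05], [-0.21, 0, 0.1133, 0, 0.05], [-0.21, 0, 0.1133, 0, 0.05], [-0.21, 0, 0.1133, 0, 0.05]]], grip_n=3)

```text
time: 11.65
ee_pos: [0.4918, -0.2971, 0.0498]
eef_rot: [0.627, 0.779, 0.0, -0.001]
ft_force: [-0.5, 0.6, -0.2]
width: 0.0622
grip_force: 3.0
```

```bash
python3 tr.py;python3 snap.py f4 350 70 460 240
```

```text
scene 738.0 [[403, 147], [396, 181], [415, 184], [422, 150]]
side 536.0 [[380, 141], [379, 170], [396, 170], [397, 141]]
[-0.017 -0.102 -0.02 ] [-0.27 -0.29 -1.46]
3.4705882352941178
```

View pics/f4.png

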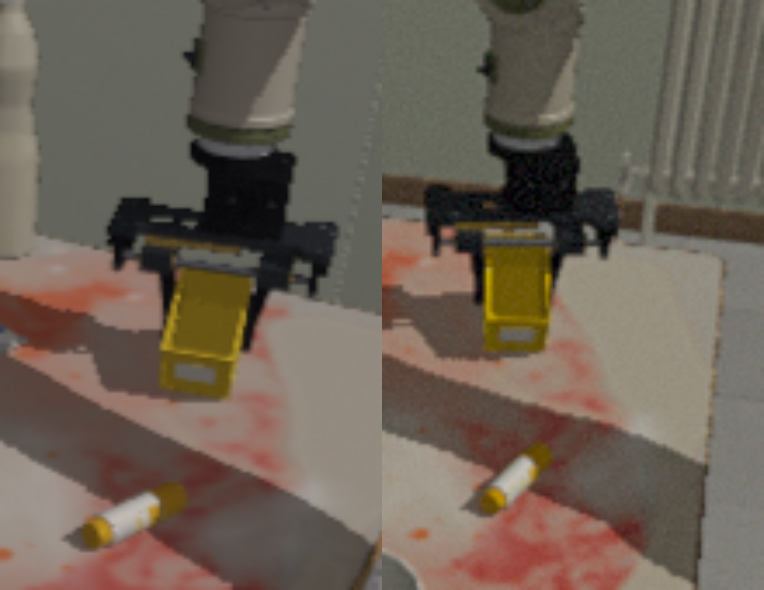

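Mouth is up, tray nearly flat at (205,330) in the crop. I'll lower slightly, release, rise and look.

Emit:
tcp_steps(rows=[[[0, 0, 0.0067, 0, 0.05], [0, 0, 0.0067, 0, 0.05], [0, 0, 0.0067, 0, 0.084], [0, 0, 0.0067, 0, 0.084], [0, 0, 0.0067, 0, 0.084], [0, 0, -0.0667, 0, 0.084], [0, 0, -0.15, 0, 0.084], [0.05, 0, -0.2333, 0, 0.084], [0.1167, 0, -0.3, 0, 0.084], [0.1833, 0, -0.35, 0, 0.084], [0.2167, 0, -0.3667, 0, 0.084], [0.2167, 0, -0.3667, 0, 0.084]]], grip_n=3)

```text
time: 13.05
ee_pos: [0.466, -0.1666, 0.2742]
eef_rot: [0.625, 0.78, 0.001, 0.003]
ft_force: [0.6, 0.4, 0.3]
width: 0.0841
grip_force: 0.0
```

Run:
```python
from m import *
w=imaging.camera("wrist");cv2.imwrite("pics/w3.png",w["img"][:,:,::-1])
np.save("w3.npy",w,allow_pickle=True)
for a,q in tray(w,(0,0,640,330))[:5]:
    print(a,q.round(0).tolist())
```

```text
1842.5 [[603.0, 146.0], [639.0, 146.0], [639.0, 213.0], [603.0, 213.0]]
861.5 [[297.0, 271.0], [341.0, 271.0], [341.0, 296.0], [297.0, 296.0]]
720.5 [[296.0, 226.0], [342.0, 226.0], [342.0, 244.0], [296.0, 244.0]]
228.5 [[303.0, 89.0], [315.0, 71.0], [328.0, 80.0], [316.0, 97.0]]
```

View pics/w3.png

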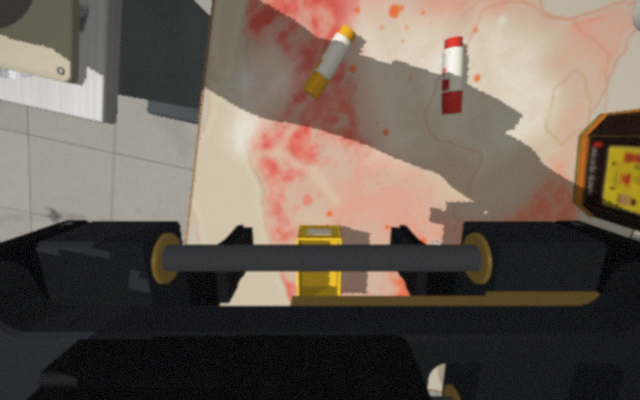

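The wrist view shows the upright tray at (319,260), the yellow stick from (347,30) to (314,95), and the red one from (454,40) to (452,110).

Run:
```python
from m import *
w=np.load("w3.npy",allow_pickle=True).item();sc=imaging.camera("scene");sd=imaging.camera("side")
def stick(c,box,col):
    h=cv2.cvtColor(c["img"],cv2.COLOR_RGB2HSV)
    if col=="y": lo,hi=[((18,130,70),(38,255,255))]*2
    else: lo,hi=((0,170,90),(4,255,255)),((172,150,80),(180,255,255))
    m=cv2.inRange(h,*lo)|cv2.inRange(h,*hi); k=np.zeros_like(m);x0,y0,x1,y1=box;k[y0:y1,x0:x1]=255;m&=k
    cs,_=cv2.findContours(m,cv2.RETR_EXTERNAL,cv2.CHAIN_APPROX_NONE);cs=[c for c in cs if cv2.contourArea(c)>=8]
    p=np.vstack(cs);rect=cv2.minAreaRect(p);q=cv2.boxPoints(rect)
    e=[(q[i]+q[(i+1)%4])/2 for i in range(4)]
    L=[np.linalg.norm(q[(i+1)%4]-q[i]) for i in range(4)];i=int(np.argmin(L[:2]));E=[e[i],e[i+2]];E.sort(key=lambda z:z[1])
    return rect,np.array(E)
B={"y":((290,15,370,105),(370,205,410,232),(370,196,402,222)),"r":((430,25,475,120),(318,190,345,218),(325,190,346,218))}
for col,bx in B.items():
    ob=[(n,c)+stick(c,b,col) for (n,c),b in zip((("w",w),("sc",sc),("sd",sd)),bx)]
    for n,c,rect,E in ob:
        P=np.array([plane(c,*p,.013) for p in E]);d=P[1]-P[0];print(col,n,E.round(1).tolist(),"mid",P.mean(0).round(4),"len",np.linalg.norm(d).round(4),"ang",np.degrees(np.arctan2(d[1],d[0])).round(1))
    x,e=tri([(c,*E.mean(0)) for n,c,_,E in ob]);print(" tri",x.round(4),round(e,4))
s=r.read_state();print(s["joint_positions"].round(2))
# tray near end
for q in ((297,226),(342,226),(319,226)): print("tray",plane(w,*q,.056).round(4))
```

```text
y w [[349.0, 27.600000381469727], [309.6000061035156, 94.19999694824219]] mid [ 0.4439 -0.0152  0.013 ] len 0.0944 ang -109.9
y sc [[402.20001220703125, 211.39999389648438], [374.6000061035156, 225.1999969482422]] mid [ 0.4457 -0.0177  0.013 ] len 0.1064 ang 70.5
y sd [[397.0, 199.0], [379.5, 216.5]] mid [ 0.4445 -0.0157  0.013 ] len 0.1083 ang 69.4
 tri [ 0.4449 -0.0141  0.0139] 0.0007
r w [[451.5, 38.0], [451.5, 112.0]] mid [0.6062 0.0035 0.013 ] len 0.0912 ang -70.8
r sc [[327.0, 208.0], [327.0, 214.0]] mid [0.5988 0.0394 0.013 ] len 0.0299 ang 120.0
r sd [[336.0, 208.0], [336.0, 214.0]] mid [0.5962 0.0416 0.013 ] len 0.0299 ang 104.8
 tri [ 0.6106  0.0113 -0.0086] 0.0069
[ 0.73  0.06 -0.49  1.73  0.03  1.35  0.45]
tray [ 0.4486 -0.2305  0.056 ]
tray [ 0.5075 -0.2174  0.056 ]
tray [ 0.4774 -0.2241  0.056 ]
```

To row units: 0.243 m / 0.6 = 0.405, 0.03 m / 0.6 = 0.05, 0.56 rad / 3.1416 = 0.1783.

Emit:
tcp_steps(rows=[[[0.0667, 0.005, 0, 0.0477, 0.06], [0.1333, 0.01, 0.05, 0.0955, 0.06], [0.2, 0.015, 0.1167, 0.1432, 0.06], [0.255, 0.02, 0.1833, 0.1783, 0.06], [0.255, 0.02, 0.25, 0.1783, 0.06], [0.255, 0.02, 0.3167, 0.1783, 0.06], [0.255, 0.02, 0.3667, 0.1783, 0.06], [0.255, 0.02, 0.405, 0.1783, 0.06], [0.255, 0.02, 0.405, 0.1783, 0.06], [0.255, 0.02, 0.405, 0.1783, 0.06]]])

```text
time: 14.2
ee_pos: [0.4433, -0.0193, 0.0264]
eef_rot: [0.819, 0.574, -0.001, -0.001]
ft_force: [-0.6, -0.3, -0.3]
width: 0.0603
grip_force: 0.0
```

Emit:
tcp_steps(rows=[[[0, 0, 0, 0, 0.015], [0, 0, 0, 0, 0.015], [0, 0, 0, 0, 0.015], [0, 0, 0, 0, 0.015], [0, 0, 0, 0, 0.015], [0, 0, -0.0833, 0, 0.015], [0, 0, -0.1667, 0, 0.015], [0, 0, -0.2, 0, 0.015], [0, 0, -0.2, 0, 0.015]]], grip_n=12)

```text
time: 15.1
ee_pos: [0.4458, -0.0187, 0.1507]
eef_rot: [0.818, 0.575, 0.002, 0.002]
ft_force: [0.3, 1.2, -0.5]
width: 0.0155
grip_force: 0.0
```

Run:
```python
from m import *
sc=imaging.camera("scene");sd=imaging.camera("side");w=imaging.camera("wrist")
for n,c,box in (("sc",sc,(340,170,460,260)),("sd",sd,(340,170,440,250)),("w",w,(0,0,640,400))):
    m,cs=blobs(c["img"],(18,130,70),(38,255,255),box,8)
    for k in cs: print(n,cv2.contourArea(k),cv2.minAreaRect(k))
a=cv2.resize(sc["img"][120:290,330:470],None,fx=2.7,fy=2.7);b=cv2.resize(w["img"],None,fx=.63,fy=.63)
H=max(a.shape[0],b.shape[0]);o=np.zeros((H,a.shape[1]+b.shape[1],3),np.uint8);o[:a.shape[0],:a.shape[1]]=a;o[:b.shape[0],a.shape[1]:]=b
cv2.imwrite("pics/y1.png",o[:,:,::-1]);print(o.shape)
print(r.read_state()["width"],r.read_state()["grip_force"])
```

```text
sc 145.5 ((407.54620361328125, 176.1994171142578), (21.364036560058594, 15.737919807434082), 8.746162414550781)
sc 63.5 ((396.9000244140625, 214.29998779296875), (8.497057914733887, 12.074767112731934), 63.43495178222656)
sc 45.5 ((377.5, 223.0), (8.0, 7.0), 90.0)
sd 36.0 ((394.1200256347656, 202.16000366210938), (8.0, 8.800000190734863), 53.13010025024414)
sd 33.0 ((381.5, 214.0), (6.363960266113281, 6.363961219787598), 45.0)
w 3032.0 ((316.5, 298.5), (13.0, 321.0), 90.0)
w 512.5 ((319.2845458984375, 230.2401885986328), (23.112499237060547, 27.51704216003418), 2.6025619506835938)
w 236.0 ((321.0, 156.5), (20.0, 13.0), 0.0)
w 201.0 ((362.0, 258.0), (50.0, 8.0), 90.0)
w 189.5 ((280.5, 258.0), (50.0, 7.0), 90.0)
w 121.0 ((459.5, 388.0), (16.0, 13.0), 90.0)
w 21.0 ((310.0, 207.5), (11.0, 2.0), 90.0)
(459, 781, 3)
0.015289877863742533 0.0
```

The manual's scale: shifts go in shares of 0.6 m and turns go in shares of pi rad. Converting my numbers, 0.12 m / 0.6 = 0.2, 0.03 m / 0.6 = 0.05.

Emit:
tcp_steps(rows=[[[0, 0, 0, 0, 0.05], [0, 0, 0, 0, 0.05], [0, 0, 0, 0, 0.05], [0, 0, 0, 0, 0.05], [0, 0, 0, 0, 0.05], [0, 0, 0.05, 0, 0.05], [0, 0, 0.1, 0, 0.05], [0, 0, 0.15, 0, 0.05], [0, 0, 0.2, 0, 0.05], [0, 0, 0.2, 0, 0.05], [0, 0, 0.2, 0, 0.05]]])

```text
time: 16.35
ee_pos: [0.4439, -0.0184, 0.028]
eef_rot: [0.818, 0.575, -0.0, -0.0]
ft_force: [-0.1, -0.2, 1.1]
width: 0.0499
grip_force: 0.0
```

Emit:
tcp_steps(rows=[[[0, 0, 0, 0, 0.015], [0, 0, 0, 0, 0.015], [0, 0, 0, 0, 0.015], [0, 0, 0, 0, 0.015], [0, 0, 0, 0, 0.015], [0, 0, 0, 0, 0.015], [0, 0, 0, 0, 0.015], [0, 0, 0, 0, 0.015], [0, 0, 0, 0, 0.015], [0, 0, 0, 0, 0.015]]], grip_n=12)

```text
time: 17.35
ee_pos: [0.4442, -0.0188, 0.0279]
eef_rot: [0.818, 0.575, 0.0, 0.0]
ft_force: [-1.7, -0.2, 6.3]
width: 0.0222
grip_force: 12.0
```

To row units: -0.17 m / 0.6 = -0.2833, -0.14 m / 0.6 = -0.2333, -0.56 rad / 3.1416 = -0.1783.

Emit:
tcp_steps(rows=[[[0, 0, -0.0667, 0, 0.015], [0, 0, -0.15, 0, 0.015], [0, 0, -0.2333, -0.0477, 0.015], [0, 0, -0.2833, -0.0955, 0.015], [0, 0, -0.2833, -0.1432, 0.015], [0, 0, -0.2833, -0.1783, 0.015], [0, 0, -0.2833, -0.1783, 0.015], [0, 0, -0.2833, -0.1783, 0.015]]])

```text
time: 18.15
ee_pos: [0.4438, -0.0186, 0.1973]
eef_rot: [0.629, 0.778, -0.0, -0.0]
ft_force: [-0.1, -0.4, -0.9]
width: 0.0222
grip_force: 12.0
```

Run:
```python
from m import *
sc=imaging.camera("scene");sd=imaging.camera("side")
for n,c,box in (("sc",sc,(385,120,450,210)),("sd",sd,(370,115,420,195))):
    m,cs=blobs(c["img"],(18,100,40),(38,255,255),box,60)
    for k in cs[:2]:
        q=cv2.approxPolyDP(k,2.5,True).reshape(-1,2);print(n,cv2.contourArea(k),q.tolist())
        for p in q: print("   ",p,plane(c,*p,.056).round(3),plane(c,*p,0).round(3))
w=imaging.camera("wrist");m,cs=blobs(w["img"],(18,130,70),(38,255,255),None,60)
for k in cs[:6]: print(cv2.minAreaRect(k))
a=sc["img"][110:230,350:450];b=sd["img"][110:230,350:450];cv2.imwrite("pics/t5.png",cv2.resize(np.hstack([a,b]),None,fx=4,fy=4)[:,:,::-1])
```

```text
sc 642.5 [[390, 163], [390, 170], [397, 171], [396, 182], [416, 184], [422, 156], [406, 154], [403, 164]]
    [390 163] [ 0.541 -0.243  0.056] [ 0.581 -0.356  0.   ]
    [390 170] [ 0.522 -0.198  0.056] [ 0.56  -0.307  0.   ]
    [397 171] [ 0.502 -0.204  0.056] [ 0.538 -0.312  0.   ]
    [396 182] [ 0.479 -0.137  0.056] [ 0.513 -0.239  0.   ]
    [416 184] [ 0.427 -0.157  0.056] [ 0.456 -0.261  0.   ]
    [422 156] [ 0.475 -0.348  0.056] [ 0.508 -0.472  0.   ]
    [406 154] [ 0.523 -0.334  0.056] [ 0.562 -0.456  0.   ]
    [403 164] [ 0.504 -0.259  0.056] [ 0.541 -0.373  0.   ]
sc 71.0 [[385, 122], [388, 126], [417, 128]]
    [385 122] [ 0.697 -0.571  0.056] [ 0.753 -0.718  0.   ]
    [388 126] [ 0.67  -0.537  0.056] [ 0.724 -0.681  0.   ]
    [417 128] [ 0.572 -0.579  0.056] [ 0.616 -0.726  0.   ]
sd 226.5 [[379, 144], [379, 171], [396, 171], [395, 163], [389, 168], [382, 166], [386, 152], [385, 146]]
    [379 144] [ 0.532 -0.331  0.056] [ 0.546 -0.434  0.   ]
    [379 171] [ 0.5   -0.148  0.056] [ 0.512 -0.237  0.   ]
    [396 171] [ 0.446 -0.162  0.056] [ 0.454 -0.252  0.   ]
    [395 163] [ 0.456 -0.212  0.056] [ 0.465 -0.305  0.   ]
    [389 168] [ 0.471 -0.175  0.056] [ 0.481 -0.266  0.   ]
    [382 166] [ 0.495 -0.182  0.056] [ 0.507 -0.273  0.   ]
    [386 152] [ 0.498 -0.279  0.056] [ 0.51  -0.378  0.   ]
    [385 146] [ 0.508 -0.321  0.056] [ 0.521 -0.424  0.   ]
((329.5, 290.0), (30.0, 323.0), 90.0)
((321.5, 176.5), (25.0, 37.0), 90.0)
((373.5, 258.0), (50.0, 9.0), 90.0)
((268.6230163574219, 257.55072021484375), (49.00912857055664, 9.915297508239746), 88.45184326171875)
```

View pics/t5.png

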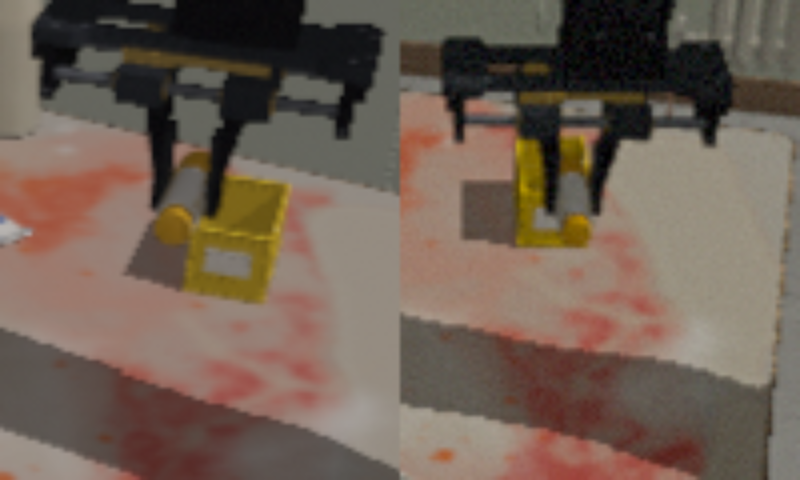

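The views show the tray flat on its base, mouth up, near foot edge at (45..70, 72) in the quarter-scale crop, and the yellow stick held level. I'll carry it over the tray.

To row units: -0.282 m / 0.6 = -0.47, -0.15 m / 0.6 = -0.25.

Emit:
tcp_steps(rows=[[[-0.0833, -0.0033, 0, 0, 0.015], [-0.1667, -0.0067, 0, 0, 0.015], [-0.25, -0.01, 0, 0, 0.015], [-0.3333, -0.0133, 0, 0, 0.015], [-0.4167, -0.0167, 0, 0, 0.015], [-0.47, -0.0167, 0.05, 0, 0.015], [-0.47, -0.0167, 0.1167, 0, 0.015], [-0.47, -0.0167, 0.1667, 0, 0.015], [-0.47, -0.0167, 0.1867, 0, 0.015], [-0.47, -0.0167, 0.1867, 0, 0.015], [-0.47, -0.0167, 0.1867, 0, 0.015]]])

```text
time: 19.4
ee_pos: [0.4949, -0.2965, 0.0869]
eef_rot: [0.628, 0.779, 0.0, 0.001]
ft_force: [0.3, -0.8, -0.3]
width: 0.0217
grip_force: 12.0
```

Emit:
tcp_steps(rows=[[[0, 0, 0, 0, 0.06], [0, 0, 0, 0, 0.06], [0, 0, 0, 0, 0.06], [0, 0, 0, 0, 0.06], [0, 0, -0.0167, 0, 0.06], [0, 0, -0.0833, 0, 0.06], [0, 0, -0.1667, 0, 0.06], [0.0667, 0, -0.2333, 0, 0.06], [0.1333, 0, -0.2833, 0, 0.06], [0.1667, 0, -0.3333, 0, 0.06], [0.1667, 0, -0.3333, 0, 0.06]]])

```text
time: 20.5
ee_pos: [0.4747, -0.195, 0.2917]
eef_rot: [0.625, 0.78, 0.001, 0.004]
ft_force: [0.5, -0.4, 0.6]
width: 0.0603
grip_force: 0.0
```

Create ty.py:
```python
from m import *
w=imaging.camera("wrist");sc=imaging.camera("scene");sd=imaging.camera("side")
cv2.imwrite("pics/ty_w.png",w["img"][:,:,::-1])
for n,c,box in (("sc",sc,(385,120,450,210)),("sd",sd,(370,115,420,195))):
    h=cv2.cvtColor(c["img"],cv2.COLOR_RGB2HSV)
    x0,y0,x1,y1=(393,150,425,190) if n=="sc" else (376,140,401,175)
    g=h[y0:y1,x0:x1]; ch=np.where(g[...,1]<100,np.where(g[...,2]>120,'W','.'),np.where((g[...,0]>18)&(g[...,0]<38),np.where(g[...,2]>140,'Y','y'),'-'))
    print(n);print("\n".join("".join(l) for l in ch))
```

```bash
python3 ty.py
```

```text
sc
WWWWW---WWWWWWWWWWWWWW..........
WWWWWWW---WWWWWWWWWWWWWWWW......
WWWWWWWW------WWWWWWWWWWWWWWWWW.
WWWWWWWWW-YYY---WWWWWWWWWWWWWWWW
WWWWWWWW--YyyyyYYYYYWWWWWWWWWWWW
WWWWWWWW-YYyyyyyyyyyyyYYYYYWWWWW
WWWWWWWW-YYyyyyyyyyyyyyyyyyyYYWW
WWWWWWWWYYyyyyyyyyyyyyyyyyyyYYWW
WWWWWWW-YYyyyyyyyyyyyyyyyyyyY-WW
WWWWWWW-YYyyyyyyyyyyyyyyyyyYY-WW
WWWWWWWYYYyyyyyyyyyyyyyyyyyYY-WW
WWWWWW-YYyyyyyyyyyyyyyyyyyyYY-WW
WWWWWWYYYYyyyyyyyyyyyyyyyyyY---W
WWWWWWYYYyyyyyyyYYYyyyyyyyYY---W
WWWWWYYYYyyyyyyyYYYYyyyyyyYY--WW
WWWWWYYYYyyyyyyYYYYyyyyyyyYY---W
....yYYYYyyyyyWWWYYyyyyyyYYY----
....-yyyYYYYYyWWWWyyyyyyyYYY----
....yyyyyyyyyyYYYYYyyyyyyYY-WWWW
....yyyyyyyyyyyyyyyyYYYYYYY-WWWW
....yyyyyyyyyyyyyyyyyyyyyYY-WWW-
....yyyyyyyyyyyyyyyyyyyyYYY-WWW-
....yyyyWWWWyyyyyyyyyyyyYYYWWWW-
...-yyyy..W..WWWWWyyyyyyyYYWWWWW
...-yyyyWWWWWW..W..WyyyyyYW
[... 713 characters left out ...]
W-YYyyyyyyyyyyyyyyyYWWWW
WW-YyyyyyyyyyyyyyyyyYWWWW
WW-yyyyyyyyyyyyyyyyyYWWWW
WW-yyyyyyYYyyyyyyyyyY-WWW
WW-yyyyyyYYYyyyyyyyyY-WWW
WW.yYYyyyYYYyyyyyyyyy-WWW
WW-yYyyyyYYYyyyyyyyyyY-WW
..yyYyyy.WWWWyyyyyyyyY-WW
.-yyYyy.WWWWWyyyyyyyyY--W
..yyYYyyWWWWWyyyyyyyyY---
..yyyYyyYYYYYYYYYYYYYY-WW
..yyyyyyyyyyyyyyyyyYyYWWW
..yyyyyyyyyyyyyyyyyyyyWWW
..-yyyyyyyyyyyyyyyyyyYWWW
..yyyyyyWWWWWWWWWyyyyYWWW
..-yyyyyWWWWWWWW.yyyyYWWW
..-yyyyyWWWWWWWW.yyyyYWWW
..-yyyy.WWWWWWWWWWyyyWWWW
..-yyyyWWWWWWWWWWWyyyWWWW
..-yyyyyyyyyyyyWyyyyyWWWW
..-yyyyyyyyyyyyyyyyyyWWWW
..-yyyyyyyyyyyyyyyyyyWWWW
...yyyyyyyyYYYyyyyyyy-W-W
W..yyyyyyyyyyyyyyyyyyWWWW
WWWWWWWWWWWWWWWWWWWWWWWWW
WWWWWWWWWWWWWWWWWWWWWWWWW
WWWWWW---WWWWWWWWWWWWWWWW
```

The text maps show the stick's cap and white barrel inside the tray walls, behind the near rim, so it went in. Next the red stick and the pot.

To row units: 0.13 m / 0.6 = 0.2167, 0.12 m / 0.6 = 0.2.

Emit:
tcp_steps(rows=[[[0.05, 0.05, 0, 0, 0.05], [0.1, 0.1083, 0, 0, 0.05], [0.15, 0.1667, 0, 0, 0.05], [0.2, 0.2167, 0, 0, 0.05], [0.2, 0.2167, 0, 0, 0.05], [0.2, 0.2167, 0, 0, 0.05]]])

```text
time: 21.25
ee_pos: [0.5743, -0.0536, 0.2839]
eef_rot: [0.627, 0.779, -0.001, -0.001]
ft_force: [0.1, 0.0, 0.2]
width: 0.0499
grip_force: 0.0
```

Create red.py:
```python
from m import *
w=imaging.camera("wrist");sc=imaging.camera("scene");sd=imaging.camera("side")
np.save("w4.npy",w,allow_pickle=True);cv2.imwrite("pics/w4.png",w["img"][:,:,::-1])
def red(c,amin,v):
    h=cv2.cvtColor(c["img"],cv2.COLOR_RGB2HSV);m=cv2.inRange(h,(0,175,v),(5,255,255))|cv2.inRange(h,(170,160,v),(180,255,255))
    cs,_=cv2.findContours(m,cv2.RETR_EXTERNAL,cv2.CHAIN_APPROX_NONE);return sorted([k for k in cs if cv2.contourArea(k)>=amin],key=cv2.contourArea,reverse=True)
for n,c,a in(("w",w,60),("sc",sc,12),("sd",sd,12)):
    for k in red(c,a,70)[:8]: 
        q=cv2.minAreaRect(k);print(n,cv2.contourArea(k),np.round(q[0],1),np.round(q[1],1),round(q[2]),plane(c,*q[0],.013).round(4))
h=cv2.cvtColor(w["img"],cv2.COLOR_RGB2HSV)
s=r.read_state();print(s["ee_pos"].round(4),R.from_quat(s["eef_rot"]).as_matrix()[:2,:2].round(3).tolist())
# coarse map of the wrist view's saturation, 10 px cells
g=cv2.resize(h,(80,25),interpolation=cv2.INTER_AREA) if 0 else h[4:220:8,4::8]
print("\n".join("".join('R' if (p[0]<6 or p[0]>170) and p[1]>150 else 'k' if p[2]<50 else 'W' if p[1]<40 and p[2]>120 else 'g' if p[1]<40 else '.' for p in l) for l in g))
```

```bash
python3 red.py
```

```text
w 197.0 [353.7 167.4] [16.3 14.2] 84 [ 0.6174 -0.0293  0.013 ]
sc 163.0 [130.3 364. ] [57.4  3.9] 56 [0.6364 0.6231 0.013 ]
sc 143.0 [  4.  348.2] [10.9 22.2] 36 [0.8436 0.7144 0.013 ]
sc 55.5 [307.7 272.1] [ 6.3 35.1] 87 [0.511  0.2745 0.013 ]
sc 28.0 [327. 211.] [6. 6.] 90 [0.5987 0.0395 0.013 ]
sc 13.5 [333.8 194.4] [5.4 3.6] 27 [ 0.6266 -0.0476  0.013 ]
sd 358.5 [ 94.1 374.9] [32.9 23.7] 17 [0.9304 0.6852 0.013 ]
sd 72.0 [238.6 382.9] [57.5  2.8] 32 [0.6406 0.6232 0.013 ]
sd 20.0 [ 17.7 207.2] [5.7 4.9] 45 [1.5766 0.2762 0.013 ]
sd 19.0 [336. 211.] [4. 6.] 0 [0.5961 0.0418 0.013 ]
sd 18.5 [341.6 271.9] [ 4.  23.2] 85 [0.5176 0.2828 0.013 ]
[ 0.5739 -0.0557  0.2849] [[-0.21, 0.978], [0.978, 0.21]]
gWWWggggWWWWWWWW.......R..............................WWWWWWWWWWWWWWWWWWWWWWWWWW
ggggggggkgWWWWWW......................................WWWWWWWWWWWWWWWWWWWWWWWWWW
.gggggggggggWWWW..........R..........................WWWWWWWWWWWWWWWWWWWWWWWWWWW
.gggg
[... 1238 characters left out ...]
..........W..W.WWWW...WWWWW........WWWWWWWWggggWWW..
WWWWgggWWWWWWWWW..ggW...............WW...W..WW.W...WWWWW.......WWWWWWWWWWW...WW.
WWWWgggWWWWWWWWW...gWW..............WW.W..WRRWW..WWWWWWW.......WWWWWWWWWW.......
WWWWgggWWWWWWWW.....WW...............W....WRR.WWWWWWWWW.............kkk.W.......
WWWWggWWWWWWWWW....WWW................WW....WWW.WWWWWWW.......kkkk..............
WWWWWWWWWWWWWWW....WWW......................WW...WWWWWW......kkkkkkkk...........
WWWWWWWWWWWWWWW....WW.................WW......W..WWWWW.......kkkkkkkkkkkk.......
WWWWWWWWWWWWWWW....WW...........................gWWW.........Rkkkkkkkkkkkkkkkk..
WWWWWWWWWWWWWWW....W.........................................k.kkkkkkkRRkkkkkkkk
```

Run:
```python
from m import *
w=np.load("w4.npy",allow_pickle=True).item();sc=imaging.camera("scene");sd=imaging.camera("side")
def caps(c,box,a):
    h=cv2.cvtColor(c["img"],cv2.COLOR_RGB2HSV);m=cv2.inRange(h,(0,150,60),(8,255,255))|cv2.inRange(h,(168,140,60),(180,255,255))
    k=np.zeros_like(m);x0,y0,x1,y1=box;k[y0:y1,x0:x1]=255;cs,_=cv2.findContours(m&k,cv2.RETR_EXTERNAL,cv2.CHAIN_APPROX_NONE)
    return [k for k in cs if cv2.contourArea(k)>=a]
ob=[]
for n,c,b,a in(("w",w,(335,98,372,182),15),("sc",sc,(318,188,345,220),5),("sd",sd,(325,188,346,218),5)):
    cs=caps(c,b,a);print(n,[(cv2.contourArea(k),np.round(cv2.minAreaRect(k)[0],1).tolist()) for k in cs])
    q=cv2.boundingRect(np.vstack(cs));p=np.vstack(cs).reshape(-1,2);rect=cv2.minAreaRect(p);ob.append((c,*rect[0]))
    t=p[p[:,1]<=p[:,1].min()+1].mean(0);u=p[p[:,1]>=p[:,1].max()-1].mean(0)
    T,U=plane(c,*t,.013),plane(c,*u,.013);print(" ends",T.round(4),U.round(4),"rectmid",plane(c,*rect[0],.013).round(4),rect)
x,e=tri(ob);print(x,e)
# pot: rim and red band, from the two fixed views
for n,c,b in(("sc",sc,(275,220,340,280)),("sd",sd,(310,225,368,278))):
    h=cv2.cvtColor(c["img"],cv2.COLOR_RGB2HSV);m=cv2.inRange(h,(0,0,0),(180,60,255));x0,y0,x1,y1=b;k=np.zeros_like(m);k[y0:y1,x0:x1]=255
    print(n);print("\n".join("".join('R' if (p[0]<8 or p[0]>168) and p[1]>110 else 'k' if p[2]<60 else 'W' if p[1]<28 else '.' for p in l) for l in h[y0:y1:2,x0:x1]))
```

```text
w [(239.0, [353.5, 167.0]), (80.5, [350.5, 114.5])]
 ends [0.5942 0.0456 0.013 ] [ 0.62   -0.0408  0.013 ] rectmid [0.6077 0.0037 0.013 ] ((352.6622009277344, 143.4729766845703), (65.19062042236328, 15.23221492767334), 87.66268920898438)
sc [(34.0, [327.0, 211.5]), (17.0, [334.1, 194.8])]
 ends [ 0.6303 -0.0525  0.013 ] [0.5904 0.054  0.013 ] rectmid [0.6107 0.0029 0.013 ] ((329.8978271484375, 203.71897888183594), (7.189052581787109, 23.74199867248535), 25.016895294189453)
sd [(22.0, [335.5, 211.0]), (17.5, [334.7, 194.3])]
 ends [ 0.6239 -0.0505  0.013 ] [0.5931 0.0532 0.013 ] rectmid [0.6096 0.003  0.013 ] ((335.0, 203.0), (22.0, 6.0), 90.0)
[0.60887364 0.00422235 0.0140249 ] 0.0013984903562056813
sc
WWWWW.........................................................W.W
WWWWWWW....................WWWWWWWWWWWWW.........................
WWWWWWWW..........WWWWWWWWWWWWWWWWWWWWWWWWWWWWW..................
WWWWWWWWWWWWWWWWWWWWWWWWWWWWWWWWWWWWWWWWWWWWWWWWWWW..............
WWWWWWWWWWWWWWWWWWWWWWWWWWWWWWWWWWWWWWWWWWWWWWWWWWWWWW...........
WWWWWWWWWWWWWWWWWWWWWWWWWWWWWWWWWWWWWWWWWWWWWWWWWWWWWWWW..
[... 2487 characters left out ...]
........W...W.WWWWWWW.WWWWWWWWWWWWW.WWWW.W.........
...........WWW..W.WW.W.WW.WW.WWWWW.WW.WWWWWWWWWW..........
............WWWW..WWWWWWWWWW.WWW.WW.WW.WWWWWWW............
.............WWWWWWWWWWWWWWWW.WWWW..W.WWWWWW..............
..............W.WWWWWWWW.WWWWWWWWWWWWWWWWWWWWW............
............RR..WWWWWWWWWWWWWWWWWWWWWWWWWWWWW............R
.............RRR..WWWWWWWWWWWWWWWWWWWWWWWW..RR............
...............RRRRR...WWWWWWWWWWWWWWW...RRR..............
.................RRRRRRRRRR.....RRRRRRRRRR.........R......
......................RRRRRRRRRRRRRRR.....................
......................................................RRRR
..........................................................
```

Run:
```python
from m import *
sc=imaging.camera("scene");sd=imaging.camera("side")
print(tri([(sc,307.5,236.5),(sd,339.5,242)]),plane(sc,307.5,236.5,.079),plane(sd,339.5,242,.079))
for c,a,b in((sc,(281,235),(334,237)),(sd,(318,243),(361,241))): print(np.linalg.norm(plane(c,*a,.079)-plane(c,*b,.079)))
for n,c,p in(("sc",sc,(306.5,277)),("sd",sd,(339.5,273.5))):
    f=plane(c,*p,0);d=f-np.array(c["pose"])[:3,3];d[2]=0;d/=np.linalg.norm(d);print(n,f+d*.046)
```

```text
(array([0.53343922, 0.24156452, 0.07702042]), np.float64(0.0012034975501148642)) [0.53242757 0.24205264 0.079     ] [0.53284416 0.2454248  0.079     ]
0.114095065774031
0.10902943423594116
sc [0.53725054 0.23760994 0.        ]
sd [0.53596686 0.23294083 0.        ]
```

To row units: 0.255 m / 0.6 = 0.425, 0.22 m / 0.6 = 0.3667, -0.085 rad / 3.1416 = -0.0271.

Emit:
tcp_steps(rows=[[[0.05, 0.05, 0.0667, -0.0271, 0.045], [0.0833, 0.0783, 0.15, -0.0271, 0.045], [0.0833, 0.0783, 0.2333, -0.0271, 0.045], [0.0833, 0.0783, 0.3, -0.0271, 0.045], [0.0833, 0.0783, 0.3667, -0.0271, 0.045], [0.0833, 0.0783, 0.425, -0.0271, 0.045], [0.0833, 0.0783, 0.425, -0.0271, 0.045], [0.0833, 0.0783, 0.425, -0.0271, 0.045]]])

```text
time: 22.4
ee_pos: [0.6099, 0.0049, 0.0315]
eef_rot: [0.594, 0.804, 0.0, -0.0]
ft_force: [0.8, -0.1, 0.9]
width: 0.0448
grip_force: 0.0
```

Emit:
tcp_steps(rows=[[[0, 0, 0, 0, 0.015], [0, 0, 0, 0, 0.015], [0, 0, 0, 0, 0.015], [0, 0, 0, 0, 0.015], [0, 0, 0, 0, 0.015], [0, 0, 0, 0, 0.015], [0, 0, 0, 0, 0.015], [0, 0, 0, 0, 0.015], [0, 0, 0, 0, 0.015], [0, 0, 0, 0, 0.015]]], grip_n=12)

```text
time: 23.4
ee_pos: [0.6102, 0.005, 0.0315]
eef_rot: [0.594, 0.805, 0.0, 0.001]
ft_force: [-1.6, -1.3, 7.3]
width: 0.0218
grip_force: 12.0
```

To row units: 0.247 m / 0.6 = 0.4117, -0.15 m / 0.6 = -0.25.

Emit:
tcp_steps(rows=[[[0, 0, -0.0667, 0, 0.015], [0, 0, -0.15, 0, 0.015], [0.0333, 0, -0.2167, 0, 0.015], [0.1, -0.0017, -0.25, 0, 0.015], [0.1833, -0.0033, -0.25, 0, 0.015], [0.2667, -0.005, -0.25, 0, 0.015], [0.35, -0.0067, -0.25, 0, 0.015], [0.4117, -0.0067, -0.25, 0, 0.015], [0.4117, -0.0067, -0.25, 0, 0.015], [0.4117, -0.0067, -0.25, 0, 0.015], [0.4117, -0.0067, -0.25, 0, 0.015]]])

```text
time: 24.5
ee_pos: [0.5337, 0.2386, 0.1804]
eef_rot: [0.595, 0.804, -0.0, 0.0]
ft_force: [1.2, -0.2, -0.7]
width: 0.0217
grip_force: 12.0
```

Run:
```python
from m import *
for n,b in(("scene",(255,190,360,285)),("side",(295,190,390,280))):
    c=imaging.camera(n);cv2.imwrite(f"pics/p_{n}.png",c["img"][:,:,::-1]);x0,y0,x1,y1=b
    h=cv2.cvtColor(c["img"],cv2.COLOR_RGB2HSV)
    print(n);print("\n".join("".join('R' if (p[0]<8 or p[0]>168) and p[1]>150 else 'k' if p[2]<60 else 'W' if p[1]<28 else '.' for p in l) for l in h[y0:y1:3,x0:x1:2]))
```

```text
scene
W..................WkkkkWW.RRkkk.....................
W..................WWkkkW....kkk.....................
...............WWWWWWkkkkWWWWkkk.....W............W..
.................WWWWkkkWWWWWkkk.WWW..W..............
.................WWWWkkWWWWW.kkkW.WWW....W...........
.................WWWWWWWWWWWWkk..WWWWWWWW...........W
.................WWWW.RRRR.W...WWWWWWWW..WWW.........
......................RRRR.W.WWWWWWWWWWWWWWW.....W..W
WWWWWWWWWW...........RRRRR........WWWWWWWWWWW.WW....W
WWWWWWWWWWWW...........RR.............W...W..WWWW.W..
WWWWWWWWWWWWW............................WWWWW.......
WWWWWWWWWWWWWW.......WWWWWWWWWWW.....................
W.WWWWWWWWWWWWWWWWWWWWWWWWWWWWWWWWWW.................
.WWWWWWWWWWWWWWWWWWWWWWWWWWWWWWWWWWWWW...............
WWWWWWWWWWWW..WWWWWWWWWWWWWWWWWWWWWWWWW..............
WWWWWWWWW....WWWWWWWWWWWWWWWWWWWWWWWWWW..............
WWWWW.........WWWWWWWWWWWWWWWWWWWWWWWWW..............
WWW...........WWWWWWWWWWWWWWWWWWWWWWWW
[... 1546 characters left out ...]
.......RRR.RRR
............WWWW.WWWW.WWWWWW.WWWW...............
............WWWW.WWWWWWW..W.W...WW..............
............WWWWWWWWWW..WW.W.WWWWW..............
............WWWWWWWWWW.WW..WW.W.W...............
.............WWWWWWWW.WWW....WWW................
..............W.WWWWWW.W.W.WWW.W................
...............WW.WWWW.WWWW..WWW................
..............WW.W.W.W..WW.WWWWW................
..............WWWWWWWWWWWWWWWW..................
...............WWWWWWWWWWWWWWW..................
...............R..WWWWWWWWWW.R..................
.................RR.......RRR...................
......................RR........................
................................................
```

To row units: 0.095 m / 0.6 = 0.1583, 0.085 m / 0.6 = 0.1417.

Emit:
tcp_steps(rows=[[[0, 0, 0.0667, 0, 0.015], [0, 0, 0.1167, 0, 0.015], [0, 0, 0.1417, 0, 0.015], [0, 0, 0.1583, 0, 0.015], [0, 0, 0.1583, 0, 0.015], [0, 0, 0.1583, 0, 0.015]]])

```text
time: 25.2
ee_pos: [0.5338, 0.2402, 0.0867]
eef_rot: [0.594, 0.804, 0.001, 0.0]
ft_force: [-0.3, 0.2, 0.5]
width: 0.0218
grip_force: 12.0
```

Emit:
tcp_steps(rows=[[[0, 0, 0, 0, 0.04], [0, 0, 0, 0, 0.04], [0, 0, 0, 0, 0.04], [0, 0, 0, 0, 0.04], [0, 0, -0.0333, 0, 0.04], [0, 0, -0.1, 0, 0.04], [0, 0, -0.1833, 0, 0.04], [0, 0, -0.2667, 0, 0.04], [-0.0833, 0, -0.3333, 0, 0.04], [-0.15, 0, -0.3667, 0, 0.04], [-0.15, 0, -0.3667, 0, 0.04], [-0.15, 0, -0.3667, 0, 0.04]]])

```text
time: 26.4
ee_pos: [0.5606, 0.1522, 0.3063]
eef_rot: [0.595, 0.803, 0.0, 0.001]
ft_force: [0.2, 0.2, -0.2]
width: 0.0401
grip_force: 0.0
```

Run:
```python
from m import *
for n,b in(("scene",(255,210,360,285)),("side",(295,210,390,280))):
    c=imaging.camera(n);x0,y0,x1,y1=b
    h=cv2.cvtColor(c["img"],cv2.COLOR_RGB2HSV)
    print(n);print("\n".join("".join('R' if (p[0]<8 or p[0]>168) and p[1]>150 else 'k' if p[2]<60 else 'W' if p[1]<28 else '.' for p in l) for l in h[y0:y1:3,x0:x1:2]))
w=imaging.camera("wrist");cv2.imwrite("pics/w9.png",w["img"][:,:,::-1])
h=cv2.cvtColor(w["img"],cv2.COLOR_RGB2HSV)
print("\n".join("".join('R' if (p[0]<8 or p[0]>168) and p[1]>150 else 'k' if p[2]<50 else 'W' if p[1]<28 else '.' for p in l) for l in h[0:240:6,200:440:4]))
```

```bash
python3 ty.py
```

```text
scene
.....................WWWWWW.....WWWWW..WWWWWW........
WWWWWWWW...............WWWW..WW...WWWWWWWWWWW......W.
WWWWWWWWWWWW...........W............WWWWW.W..WWWWW.WW
WWWWWWWWWWWW.............................WWWWWWW.....
WWWWWWWWWWWWWW..........WWWWWW.......................
WWWWWWWWWWWWWWW...WWWWWWWWWWWWWWWWW..................
WWWWWWWWWWWWWWWWWWWWWWWWWWWWWWWWWWWWW................
WWWWWWWWWWWWWWWWWWWWWWWWWWWW.R..WWWWWWW..............
WWWWWWWWWW...WWWWWWWWWWWWWWRRRRR.WWWWWW..............
WWWWWW.......WWWWWWWWWWWWW...RRR.WWWWWW..............
WWWW..........WWWWWWWWWWWWWWWW..WWWWWWW..............
W.............WWWWWWWWWWWWWWWW.WWWWWWWW..............
...............WWWWWWWWWWWWWW..WWWWWWW...............
...............WWWWWWWW.WWWWW.WWWWWWWW...............
................WWWWWWWWWWWWWWWWWWWWWW...............
.........
[... 5687 characters left out ...]
WWYYyyyyyyyyyyyyyyyYWWWW
WW-YyyyyyyyyyyyyyyyyYWWWW
WW-yyyyyyyyyyyyyyyyyYWWWW
WW-yyyyyYYYyyyyyyyyyY-WWW
WW-yYyyyyYYYyyyyyyyyY-WWW
WWWyYyyyyYYYyyyyyyyyy-WWW
WW-yYyyyyYYYyyyyyyyyyY-WW
..-yYyy-WWWWWyyyyyyyyY-WW
.-yyYyy.WWWWWyyyyyyyyY--W
..yyYYyyWWWWWyyyyyyyyY---
..yyyYyYYYYYYYYYYYYYYY-WW
..yyyyyyyyyyyyyyyyyYyYWWW
..yyyyyyyyyyyyyyyyyyyyWWW
..yyyyyyyyyyyyyyyyyyyYWWW
..yyyyyyWWWWWWWWWyyyyYWWW
..-yyyyyWWWWWWWW.yyyyYWWW
..-yyyyyWWWWWWWW.yyyyYWWW
..-yyyyWWWWWWWWWWWyyyWWWW
..-yyyyWWWWWWWWWWWyyyWWWW
..-yyyyyyyyyyyyyyyyyyWWWW
...yyyyyyyyyyyyyyyyyyWWWW
..-yyyyyyyyyyyyyyyyyyWWWW
..-yYyyyyyyYYYyyyyyyyWWW-
W..yyyyyyyyyyyyyyyyyYWWWW
WWWWWWWWWWWWWWWWWWWWWWWWW
WWWWWWWWWWWWWWWWWWWWWWWWW
WWWWWW---WWWWWWWWWWWWWWWW
```

Run:
```python
from m import *
sc=imaging.camera("scene");sd=imaging.camera("side")
print("cap/label edge",tri([(sc,408.5,166),(sd,386,155)]),"tip",tri([(sc,410.5,163),(sd,385.5,151)]))
s=r.read_state();print(s["time"],np.abs(s["joint_vel"]).max(),s["ft_force"])
print(r.close_job())
```

```text
cap/label edge (array([ 0.4985651 , -0.29696619,  0.03434879]), np.float64(0.0008508995410430756)) tip (array([ 0.50732287, -0.34337966,  0.02401761]), np.float64(0.0005953266014926591))
26.8 0.006277343731576913 [ 0.09941659 -0.06936964  0.2123784 ]
the job is handed in; nothing more can be done
None
```

I handed the job in at 26.8 s: the tray stands on its base with the yellow stick inside, the red stick is in the pot, and the arm is clear. The camera checks agreed, but no verdict came back, and I did not re-measure the cap, tube or eraser at the end, though the arm never went near them.

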